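# Set the extraction dampers for sanding shafts

### The job

We are about to sand arrow shafts over the round funnel inlet, so give it the suction: push the damper lever of the flat slot-nozzle inlet all the way to the closed end of its scale (the long mark), and push the damper lever of the funnel inlet to the third short mark counted from its long closed mark. Just push the levers gently with the fingertips, in either order, without gripping or forcing them, and leave the tools, jar, bottle and mug on the bench where they are.

Things in the scene. Friction and masses are not known exactly. Their poses are not given: they have to be found in the camera images.
- funnel_inlet: dust extraction inlet with a round flared funnel on top (150 mm across, rim 92 mm above the bench), the steel iris leaves seen inside. Fixed to the bench; origin: centre of its underside, z up. Below the head a flat round damper housing, 162 mm across, 30 to 60 mm above the bench; lever and scale are on the inlet's own +x side (away from the robot, yaw within 0.5 rad).
- funnel_lever (a joint): funnel lever angle (rad) about the vertical through the inlet's origin: 0 closed, on the long mark, at a stop; grows counter-clockwise seen from above, 0.262 a mark, to 1.309 at the other stop. Points along value - 0.654, counter-clockwise from the inlet's own x axis. Dry friction, 3.5 N at the tab; stays where left. The tab springs 3 mm per 10 N. Starts at 0 to 0.34; third short mark: 0.785.
- funnel_closed_mark (a point): tip of the long thick closed mark on the funnel inlet's scale, a white arc plate round the housing 77 to 112 mm from the axis, its top 44 mm above the bench. Dark marks, no lettering, 15 degrees apart: this one (30 mm long) at the clockwise end seen from above, then counter-clockwise five short ones (18 mm). This point is 110 mm from the axis; the lever's bar lies over the mark it is set to.
- funnel_lever_tab (a point): middle of the upright flat black tab on the funnel lever's end: 26 mm long (radially), 5 mm thick, 52 to 82 mm above the bench, centred 132 mm from the axis; this point is 66 mm up. It stands on the lever's steel bar (16 mm wide here, 7 mm over the scale, top 52 mm up, out to 147 mm from the axis). Free space beside, above and beyond it; the inlet's head ends within 86 mm of the axis.
- slot_inlet: dust extraction inlet with a flat, wide nozzle on top (160 by 60 mm, a black slot in its slightly sloping top, 84 to 98 mm above the bench). Fixed to the bench; origin: centre of its underside, z up. Below the head a flat round damper housing, 162 mm across, 30 to 60 mm above the bench; lever and scale are on the inlet's own +x side (away from the robot, yaw within 0.5 rad).
- slot_lever (a joint): slot lever angle (rad) about the vertical through the inlet's origin: 0 closed, on the long mark, at a stop; grows counter-clockwise seen from above, 0.262 a mark, to 1.309 at the other stop. Points along value - 0.654, counter-clockwise from the inlet's own x axis. Dry friction, 3.5 N at the tab; stays where left. The tab springs 3 mm per 10 N. Starts at 0.52 to 1.3.
- slot_closed_mark (a point): tip of the long thick closed mark on the slot inlet's scale, a white arc plate round the housing 77 to 112 mm from the axis, its top 44 mm above the bench. Dark marks, no lettering, 15 degrees apart: this one (30 mm long) at the clockwise end seen from above, then counter-clockwise five short ones (18 mm). This point is 110 mm from the axis; the lever's bar lies over the mark it is set to.
- slot_lever_tab (a point): middle of the upright flat black tab on the slot lever's end: 26 mm long (radially), 5 mm thick, 52 to 82 mm above the bench, centred 132 mm from the axis; this point is 66 mm up. It stands on the lever's steel bar (16 mm wide here, 7 mm over the scale, top 52 mm up, out to 147 mm from the axis). Free space beside, above and beyond it; the inlet's head ends within 86 mm of the axis.
- glue: bystander: white glue bottle, 42 mm in diameter, 115 mm tall, standing between the inlets towards the back; origin under its centre
- sanding_block: bystander: cork sanding block, 60 x 105 x 32 mm, lying between the inlets towards the robot; origin under its centre
- tape_roll: bystander: roll of tape lying flat, 92 mm in diameter, 24 mm high, to the left; origin under its centre
- caliper: bystander: steel slide caliper lying flat, 210 mm long, about 10 mm high, to the right; origin under its middle
- point_jar: bystander: lidded jar of brass arrow points, 66 mm in diameter, 75 mm tall, towards the back left; origin under its centre
- mug: bystander: blue mug, 80 mm in diameter, 90 mm tall, towards the back right; origin under its centre
- screwdriver: bystander: screwdriver lying flat, 190 mm long, under 35 mm high, to the left, nearer the robot than the tape; origin under its middle

How it is judged (in metres and radians):
At the end, for the whole second after the job is handed in: The slot inlet's lever is within 0.06 rad (3.4 degrees) of its closed stop, the funnel inlet's lever is within 0.06 rad (3.4 degrees) of the third short mark (0.785 rad), both at rest, and no bystander is more than 20 mm from where it began (value of joint slot_lever below 0.06 rad and value of joint funnel_lever between 0.725 and 0.845 rad and velocity of joint slot_lever between -0.05 and 0.05 rad/s and velocity of joint funnel_lever between -0.05 and 0.05 rad/s and distance of each of glue, sanding_block, tape_roll, caliper, point_jar, mug, screwdriver from where it was at the start of the episode below 0.02 m); the robot touches nothing.
It fails at once if the funnel inlet or its lever is gripped or forced (over 35 N) (contact force between the fingers and funnel_inlet above 35 N).
It fails at once if the slot inlet or its lever is gripped or forced (over 35 N) (contact force between the fingers and slot_inlet above 35 N).
It fails at once if a bystander is lifted, tipped or shoved away (over 20 mm) (distance of any of glue, sanding_block, tape_roll, caliper, point_jar, mug, screwdriver from where it was at the start of the episode above 0.02 m).
It also fails if it takes over 58 s, if anything falls off the work surface, if the arm or the gripper's body presses on something with over 40 N, if the wrist force passes 120 N, or if a joint passes its speed limit or range.

### The arm

A 6-joint arm with a two-finger parallel gripper is mounted at the origin on the work surface. World frame = base frame: x ahead of the robot, y to its left, z up, the work surface at z = 0. Lengths are in mm, angles in rad, forces in N, time in s.
With the tool pointing down it reaches from about 350 to 775 mm from the base axis. Payload 7.3 kg.
Tool frame: the origin (TCP) lies on the centre line of the jaws, within the pads' length; the fingertips stand bot.tip_reach ahead of it and the grasp point (between the pads) lies 6 mm ahead of it (bot.tip_reach is the distance from the TCP to the fingertips, in mm); z points along the fingers, y is the direction in which the jaws open and shut (so a half turn about z gives the same grasp; the last joint's range is limited). The gripper opens to 92 mm and grips with 3 to 60 N. Pads are 19 mm wide; open, the fingers measure 130 mm over their backs; the gripper's body (75 mm by 190 mm) begins 47 mm behind the grasp point.
Start: joints at [-1.398, 0.342, 1.524, -0, 1.275, -0.146], TCP at [164.572, -498.557, 251.741] pointing down, gripper open.
Joint ranges: [-2.53, 2.53], [-0.77, 2.02], [0.04, 2.7], [-1, 4.14], [0.28, 2.66], [-3.11, 3.11]. Speed limits (rad/s): [2.57, 2.57, 3.14, 3.14, 3.14, 3.14].

### API

Orientations are given as [roll, pitch, yaw] about the fixed x, y, z axes, in that order (R = Rz(yaw) Ry(pitch) Rx(roll)).
In Python, from plant import bot gives the robot as it stands.
- The arm moves only by the tool step_arm, never from a script. Its argument "deltas" is a list of rows, each a list of 6 numbers: the shift along the tool's x, y, z in mm, then the turn, a rotation vector about the tool's x, y, z in rad. A call has 1 to 5 rows; each row is the pose to reach, as a shift and turn from the pose commanded when the call began, along the tool's axes at that moment; what a row does not reach only later rows make up. A row lasts 1/12 s, in which the tool goes at most 41.7 mm and 7.16 degrees, less where a joint would pass 70% of its speed; a pose out of reach is approached as far as the arm can. A call with a gripper value outside its range is refused whole. "fingers" is the finger opening in mm, from 0 to 91.8, set as the call begins (left out, the last holds). The fingers move at their own pace and stop on an object; the grip force is fixed at half the most. Time passes only in rows, so rows that repeat a pose let the fingers close. It gives the time, the measured TCP pose, the force and the opening at its end, in the units of the state.
- bot.get_obs(): the state, without advancing time (a new reading comes with each control period).
- bot.capture(name): name is "side" or "top"; returns a dict with "color" (400x640x3 uint8, red, green, blue), "fx", "fy", "cx", "cy" (pixels), "k1" (the pictures are not rectified: a ray, as slopes to the right and down, at radius r is drawn at 1 + k1 r^2 times it, then the intrinsics apply), "R" (3x3) and "t" (3): a world point X has camera coordinates R X + t. Camera axes: x right, y down, z forward; pixel columns grow to the right and rows downward; lengths in mm; the calibration is good to about 2 mm. A picture is of the moment at which its call begins. There is no depth.
- bot.close_job(): hands the job in, once; it reports no verdict.
Trained networks look in a picture, given as the dict that the camera call returned (one of the last four; its "shot" number tells which), for a name from the list of things; names that differ only in an ending like _2 or _b are one class to them, and where a whole thing is asked for, a point or a joint stands for the part that bears it (a point fixed in the world has none). Each returns a list of dicts, best first, with "p" (0 to 1); they miss things now and then, are a little off and sometimes report something else, mostly with a low value. They report only what shows in the picture. A call takes as long as a camera call.
- bot.boxes_of(query, picture): "rect" ([centre column, centre row, width, height] in pixels, round what is visible of it).
The state is a dict: "time": time; "joint_positions": joint angles; "dq": joint speeds; "tau": joint torques, N m; "tool_pos": TCP position; "tcp_rot": TCP orientation; "contact_force": force on the tool from outside, world axes, zero at the start; "moment": the same for the moment, N m; "grip_width": finger opening in mm.
Only numpy, scipy, OpenCV 4.12 (cv2) and the standard library are available. Lean on these libraries where they do the work, as an engineer would, in place of code of your own. Each camera call takes 0.05 s, during which the arm holds its last target. There are 200 camera calls.

## Working session

There is one attempt and no reset: what is moved stays moved. The work goes in short steps, Python scripts to look and compute and a tool call to move; the robot and the scene stay as the last step left them, time stands still between calls to the robot, and variables do not carry over. Pictures are saved under pics/ and viewed, about 8 in all and at most 12, crops included, and the job is handed in when it is done.

Besides the shell and the picture viewer there is one more tool, called after "Call:" as name(argument=value, ...), one argument or row to a line, values as JSON. step_arm: Moves the arm, as the interface text tells. Its arguments: {"type":"object","properties":{"deltas":{"type":"array"},"fingers":{"type":"number"}},"required":["deltas"]}

```bash
mkdir -p pics; python3 - <<'E'
from plant import bot
import cv2
o=bot.get_obs();print(o['tool_pos'],o['tcp_rot'],o['grip_width'],bot.tip_reach,o['time'])
for n in ('top','side'):
    p=bot.capture(n);cv2.imwrite(f'pics/{n}0.png',p['color'][:,:,::-1])
    print(n,{k:p[k] for k in p if k!='color'})
    for q in ('funnel_inlet','slot_inlet','funnel_lever_tab','slot_lever_tab','funnel_closed_mark','slot_closed_mark'):
        try: print(q,[(x['rect'],x['p']) for x in bot.boxes_of(q,p)[:2]])
        except Exception as e: print(q,e)
E
```

```text
[ 164.502179   -498.18172864  251.05712871] [-3.14009177e+00 -1.94904584e-04  3.18814330e-01] 92.00037711448901 25.0 0.0
top {'fx': 376.92806457313327, 'fy': 376.92806457313327, 'cx': 321.620252697064, 'cy': 201.55167205703358, 'k1': -0.03905580190277926, 'R': array([[-0.01931665, -0.99978981,  0.0068706 ],
       [-0.99872664,  0.01897488, -0.04674455],
       [ 0.04660435, -0.0077648 , -0.99888325]]), 't': array([  10.3656029 ,  575.49585174, 1240.25072828]), 'shot': 1}
funnel_inlet [([255.2, 219.0, 49.3, 66.0], 0.8)]
slot_inlet [([381.8, 214.2, 57.6, 66.5], 0.81), ([185.9, 210.1, 32.3, 33.2], 0.27)]
funnel_lever_tab [([252.6, 218.9, 50.0, 66.9], 0.51)]
slot_lever_tab []
funnel_closed_mark [([255.4, 219.6, 53.0, 65.1], 0.6)]
slot_closed_mark [([383.9, 212.7, 59.1, 65.8], 0.72)]
side {'fx': 381.29134036539057, 'fy': 381.29134036539057, 'cx': 313.66313594141496, 'cy': 202.79051569134631, 'k1': -0.07650101329563368, 'R': array([[-0.97172961, -0.23600094, -0.00671668],
       [-0.17989778,  0.75855032, -0.62628923],
       [ 0.15289978, -0.60737548, -0.77956185]]), 't': array([ 551.15636765,  132.10846803, 1117.35185571]), 'shot': 2}
funnel_inlet [([311.2, 266.8, 72.5, 69.4], 0.82), ([363.2, 221.0, 35.3, 22.0], 0.52)]
slot_inlet [([337.4, 164.5, 72.3, 49.0], 0.91), ([265.2, 159.4, 25.1, 32.3], 0.71)]
funnel_lever_tab [([362.0, 220.9, 37.6, 23.0], 0.18)]
slot_lever_tab []
funnel_closed_mark [([313.7, 267.4, 75.0, 73.1], 0.65)]
slot_closed_mark [([337.1, 165.8, 71.5, 50.3], 0.71)]
```

```bash
python3 - <<'E'
import cv2
a=cv2.imread('pics/top0.png')[165:255,215:425];a=cv2.resize(a,None,fx=3.8,fy=3.8,interpolation=cv2.INTER_CUBIC);cv2.imwrite('pics/tc.png',a)
a=cv2.imread('pics/side0.png')[130:310,240:400];a=cv2.resize(a,None,fx=3.3,fy=3.3,interpolation=cv2.INTER_CUBIC);cv2.imwrite('pics/sc.png',a)
E
```

```text
(no output)
```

View pics/tc.png

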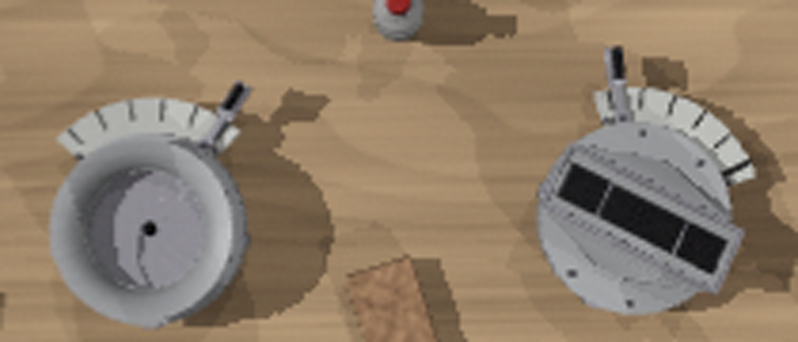

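View pics/sc.png

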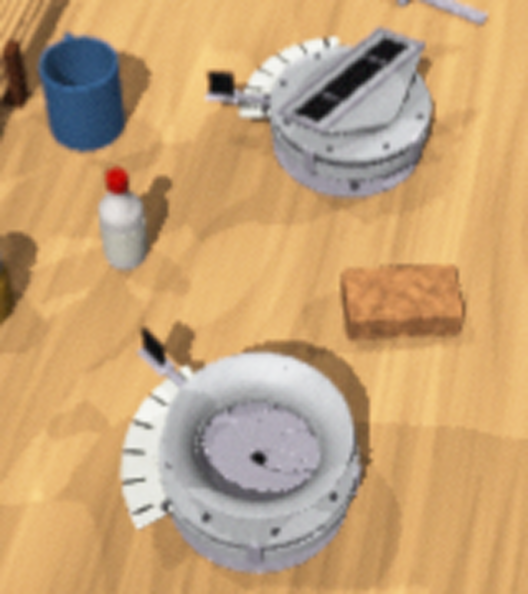

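View pics/top0.png

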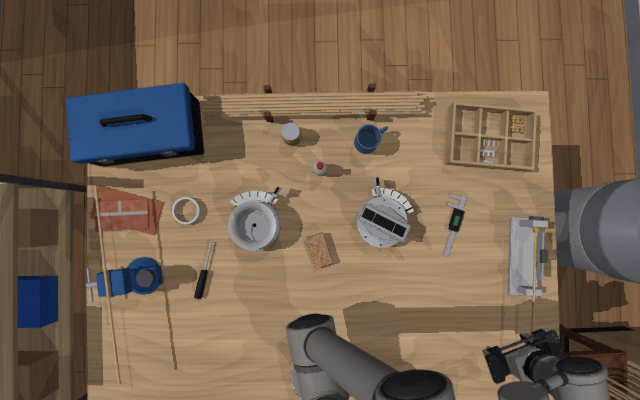

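```bash
cat > h.py <<'E'
import numpy as np, cv2
from scipy.optimize import least_squares
def proj(p,X):
    K=np.array([[p['fx'],0,p['cx']],[0,p['fy'],p['cy']],[0,0,1.]])
    return cv2.projectPoints(np.atleast_2d(np.float64(X)),cv2.Rodrigues(p['R'])[0],p['t'],K,np.array([p['k1'],0,0,0.]))[0][:,0]
def uncrop(pts,s,x0,y0): return (np.array(pts,float)+.5)/s-.5+[x0,y0]
def P(c,a,r,z): return [c[0]+r*np.cos(a),c[1]+r*np.sin(a),z]
M=.2618
E
python3 - <<'E'
from h import *
from plant import bot
T=bot.capture('top');S=bot.capture('side')
tc=lambda q:uncrop(q,3.8,215,165); sc=lambda q:uncrop(q,3.3,240,130)
def fit(name,x0,obs):
    # obs: (cam,pix,kind,val,r,z)
    def f(q):
        e=[]
        for cam,px,kind,val,r,z in obs:
            a=q[2]-.6545+(q[3] if kind=='L' else val)
            X=P(q,a,r,z) if kind!='C' else [q[0],q[1],z]
            e+=list(proj(cam,X)[0]-(tc if cam is T else sc)([px])[0])
        return np.array(e)
    s=least_squares(f,x0,loss='soft_l1')
    print(name,s.x.round(3));print(f(s.x).reshape(-1,2).round(1).tolist())
    return s.x
F=[(T,(148,230.5),'C',0,0,92)]+[(T,p,'M',k*M,101,44) for k,p in zip((5,4,3,2,1),[(76,139),(103,120),(132,110),(162,107),(191,113)])]+[(T,(236,97),'L',0,132,80),(S,(153,348),'L',0,132,67)]
F+=[(S,p,'M',k*M,101,44) for k,p in zip((5,4,3,2,1),[(146,514),(134,480),(134,452),(143,425),(158,399)])]
G=[(T,p,'M',k*M,101,44) for k,p in zip((1,2,3,4),[(722,140),(698,117),(673,103),(647,97)])]+[(T,(737,170),'M',0,95,44),(T,(616,66),'L',0,132,80),(S,(221,84),'L',0,132,67)]
for n,x0,o in(('funnel',[530,180,0,.1],F),('slot',[530,-160,0,1],G)):
    q=fit(n,x0,o);a=q[2]-.6545
    print('tab',np.round(P(q,a+q[3],132,66)),'goal',np.round(P(q,a+(.785 if n=='funnel' else 0),132,66)))
E
```

```text
funnel [5.03750e+02 2.15674e+02 5.30000e-02 3.00000e-03]
[[-0.9, -0.5], [0.2, 0.0], [-0.2, 0.5], [-0.1, 0.5], [0.1, 0.7], [0.4, 0.6], [-0.2, -0.5], [-0.1, -1.4], [-0.4, -1.6], [0.4, 0.3], [0.1, 0.1], [-0.3, 0.0], [-0.4, 0.5]]
tab [613. 141.  66.] goal [634. 240.  66.]
slot [ 5.04199e+02 -1.96031e+02 -4.70000e-01  1.27500e+00]
[[0.6, -0.2], [0.8, 0.6], [0.1, 0.7], [-1.0, 0.8], [-0.4, -0.6], [0.1, -1.1], [-0.3, 0.4]]
tab [ 635. -176.   66.] goal [ 561. -315.   66.]
```

```bash
cat >> h.py <<'E'
from scipy.spatial.transform import Rotation as Ro
FC=(503.8,215.7,.053); SC=(504.2,-196.0,-.47)
def obs():
    from plant import bot
    o=bot.get_obs();print('t',round(o['time'],2),np.round(o['tool_pos'],1),np.round(o['tcp_rot'],3),'F',np.round(o['contact_force'],1),'w',round(o['grip_width'],1))
    return o
def at(c,val,tang,z,r=132):
    "TCP pose beside the lever at val: tang mm ccw; tool x = ccw tangent"
    a=c[2]-.6545+val
    return np.array([c[0]+r*np.cos(a)-tang*np.sin(a),c[1]+r*np.sin(a)+tang*np.cos(a),z,a+np.pi/2])
def plan(start,way,mm=36,rad=.11):
    p=np.array(start,float);rows=[]
    for w in way:
        n=max(1,int(np.ceil(max(np.linalg.norm(w[:3]-p[:3])/mm,abs(w[3]-p[3])/rad))))
        rows+=[p+(w-p)*k/n for k in range(1,n+1)];p=w
    p=np.array(start,float)
    while len(rows)%5: rows.append(rows[-1])
    for i in range(0,len(rows),5):
        R0=Ro.from_euler('xyz',[np.pi,0,p[3]]);out=[]
        for w in rows[i:i+5]:
            d=R0.inv().apply(w[:3]-p[:3]);out.append([*[float(x) for x in np.round(d,1)+0.],0,0,float(round(p[3]-w[3],3))])
        print(out);p=rows[i+4]
E
python3 - <<'E'
from h import *
o=obs();plan([*o['tool_pos'],o['tcp_rot'][2]],[at(SC,1.275,32,200)])
E
```

```text
t 0.8 [ 164.6 -498.5  251.8] [ 3.141 -0.     0.319] F [ 0.5 -0.3 -0.5] w 91.8
[[32.5, -11.2, 3.0, 0, 0, -0.083], [65.0, -22.4, 6.1, 0, 0, -0.165], [97.6, -33.6, 9.1, 0, 0, -0.248], [130.1, -44.8, 12.2, 0, 0, -0.33], [162.6, -56.0, 15.2, 0, 0, -0.413]]
[[34.3, 2.8, 3.0, 0, 0, -0.083], [68.6, 5.6, 6.1, 0, 0, -0.165], [102.8, 8.3, 9.1, 0, 0, -0.248], [137.1, 11.1, 12.2, 0, 0, -0.33], [171.4, 13.9, 15.2, 0, 0, -0.413]]
[[30.3, 16.3, 3.0, 0, 0, -0.083], [60.6, 32.6, 6.1, 0, 0, -0.165], [90.9, 48.9, 9.1, 0, 0, -0.248], [121.2, 65.2, 12.2, 0, 0, -0.33], [151.4, 81.5, 15.2, 0, 0, -0.413]]
[[21.2, 27.1, 3.0, 0, 0, -0.083], [42.4, 54.1, 6.1, 0, 0, -0.165], [42.4, 54.1, 6.1, 0, 0, -0.165], [42.4, 54.1, 6.1, 0, 0, -0.165], [42.4, 54.1, 6.1, 0, 0, -0.165]]
```

Call:
step_arm(
  deltas=[
    [32.5,-11,3,0,0,-0.083],
    [65,-22.5,6,0,0,-0.165],
    [97.5,-33.5,9,0,0,-0.248],
    [130,-45,12,0,0,-0.33],
    [162.5,-56,15,0,0,-0.413],
  ],
  fingers=0,
)

```text
time: 1.22
tool_pos: [302.3, -393.3, 236.7]
tcp_rot: [3.141, 0.0, 0.735]
contact_force: [1.0, -0.6, 0.1]
grip_width: 63.2
```

Call:
step_arm(
  deltas=[
    [34,3,3,0,0,-0.083],
    [68.5,5.5,6,0,0,-0.165],
    [103,8.5,9,0,0,-0.248],
    [137,11,12,0,0,-0.33],
    [171.5,14,15,0,0,-0.413],
  ],
)

```text
time: 1.63
tool_pos: [439.4, -289.0, 221.7]
tcp_rot: [3.141, 0.0, 1.149]
contact_force: [-0.0, -0.9, 0.5]
grip_width: 29.6
```

Call:
step_arm(
  deltas=[
    [30,16,3,0,0,-0.083],
    [60.5,32.5,6,0,0,-0.165],
    [91,49,9,0,0,-0.248],
    [121,65,12,0,0,-0.33],
    [151.5,81.5,15,0,0,-0.413],
  ],
)

```text
time: 2.05
tool_pos: [576.3, -184.7, 206.6]
tcp_rot: [3.142, 0.0, 1.562]
contact_force: [-0.5, -0.3, 0.5]
grip_width: 1.0
```

Call:
step_arm(
  deltas=[
    [21,27,3,0,0,-0.083],
    [42.5,54,6,0,0,-0.165],
    [42.5,54,6,0,0,-0.165],
    [42.5,54,6,0,0,-0.165],
    [42.5,54,6,0,0,-0.165],
  ],
)

```text
time: 2.47
tool_pos: [629.2, -144.3, 200.4]
tcp_rot: [-3.141, 0.0, 1.722]
contact_force: [-0.4, 0.9, -0.0]
grip_width: 0.4
```

```bash
python3 - <<'E'
from h import *
o=obs();plan([*o['tool_pos'],o['tcp_rot'][2]],[at(SC,1.275,32,84)])
print('push');plan(at(SC,1.275,32,84),[at(SC,1.275,14,84,134)]+[at(SC,v,13,84,134) for v in np.arange(1.2,0.1,-.08)]+[at(SC,.12,13,84,134)],mm=9)
E
```

```text
t 2.47 [ 629.2 -144.3  200.4] [-3.141  0.     1.722] F [-0.4  0.9 -0. ] w 0.4
[[-0.1, 0.2, 29.1, 0, 0, 0.0], [-0.2, 0.3, 58.2, 0, 0, 0.001], [-0.3, 0.5, 87.3, 0, 0, 0.001], [-0.4, 0.6, 116.4, 0, 0, 0.001], [-0.4, 0.6, 116.4, 0, 0, 0.001]]
push
[[-6.0, 0.7, 0.0, 0, 0, 0.0], [-12.0, 1.3, 0.0, 0, 0, 0.0], [-18.0, 2.0, 0.0, 0, 0, 0.0], [-23.5, 2.3, 0.0, 0, 0, 0.038], [-29.1, 2.6, 0.0, 0, 0, 0.075]]
[[-5.4, 0.3, 0.0, 0, 0, 0.04], [-10.8, 0.6, 0.0, 0, 0, 0.08], [-16.1, 0.5, 0.0, 0, 0, 0.12], [-21.5, 0.4, 0.0, 0, 0, 0.16], [-26.9, -0.2, 0.0, 0, 0, 0.2]]
[[-5.4, 0.5, 0.0, 0, 0, 0.04], [-10.7, 0.6, 0.0, 0, 0, 0.08], [-16.1, 0.7, 0.0, 0, 0, 0.12], [-21.5, 0.4, 0.0, 0, 0, 0.16], [-26.9, 0.0, 0.0, 0, 0, 0.2]]
[[-5.4, 0.3, 0.0, 0, 0, 0.04], [-10.8, 0.6, 0.0, 0, 0, 0.08], [-16.1, 0.5, 0.0, 0, 0, 0.12], [-21.5, 0.4, 0.0, 0, 0, 0.16], [-26.9, -0.2, 0.0, 0, 0, 0.2]]
[[-5.4, 0.5, 0.0, 0, 0, 0.04], [-10.7, 0.6, 0.0, 0, 0, 0.08], [-16.1, 0.7, 0.0, 0, 0, 0.12], [-21.5, 0.4, 0.0, 0, 0, 0.16], [-26.9, 0.0, 0.0, 0, 0, 0.2]]
[[-5.4, 0.3, 0.0, 0, 0, 0.04], [-10.8, 0.6, 0.0, 0, 0, 0.08], [-16.1, 0.5, 0.0, 0, 0, 0.12], [-21.5, 0.4, 0.0, 0, 0, 0.16], [-26.9, -0.2, 0.0, 0, 0, 0.2]]
[[-5.4, 0.5, 0.0, 0, 0, 0.04], [-10.7, 0.7, 0.0, 0, 0, 0.08], [-10.7, 0.7, 0.0, 0, 0, 0.08], [-10.7, 0.7, 0.0, 0, 0, 0.08], [-10.7, 0.7, 0.0, 0, 0, 0.08]]
```

Call:
step_arm(
  deltas=[
    [0,0,29,0,0,0],
    [0,0,58,0,0,0],
    [0,0,87,0,0,0],
    [0,0.5,116,0,0,0],
    [0,0.5,116,0,0,0],
  ],
)

```text
time: 2.88
tool_pos: [625.9, -144.4, 79.2]
tcp_rot: [-3.132, -0.005, 1.72]
contact_force: [-1.7, 0.1, -1.1]
grip_width: 0.2
```

Call:
step_arm(
  deltas=[
    [-6,0.5,0,0,0,0],
    [-12,1.5,0,0,0,0],
    [-18,2,0,0,0,0],
    [-23.5,2.5,0,0,0,0.038],
    [-29,2.5,0,0,0,0.075],
  ],
)

```text
time: 3.3
tool_pos: [638.2, -173.1, 87.4]
tcp_rot: [3.138, 0.0, 1.645]
contact_force: [0.1, 4.8, 1.9]
grip_width: 0.2
```

Call:
step_arm(
  deltas=[
    [-5.5,0.5,0,0,0,0.04],
    [-11,0.5,0,0,0,0.08],
    [-16,0.5,0,0,0,0.12],
    [-21.5,0.5,0,0,0,0.16],
    [-27,0,0,0,0,0.2],
  ],
)

```text
time: 3.72
tool_pos: [639.8, -199.6, 87.3]
tcp_rot: [3.139, -0.001, 1.445]
contact_force: [-1.4, 4.3, 2.8]
grip_width: 0.2
```

Call:
step_arm(
  deltas=[
    [-5.5,0.5,0,0,0,0.04],
    [-10.5,0.5,0,0,0,0.08],
    [-16,0.5,0,0,0,0.12],
    [-21.5,0.5,0,0,0,0.16],
    [-27,0,0,0,0,0.2],
  ],
)

```text
time: 4.13
tool_pos: [636.3, -226.2, 87.1]
tcp_rot: [3.14, -0.001, 1.245]
contact_force: [-1.5, 4.9, 2.1]
grip_width: 0.2
```

Call:
step_arm(
  deltas=[
    [-5.5,0.5,0,0,0,0.04],
    [-11,0.5,0,0,0,0.08],
    [-16,0.5,0,0,0,0.12],
    [-21.5,0.5,0,0,0,0.16],
    [-27,0,0,0,0,0.2],
  ],
)

```text
time: 4.55
tool_pos: [627.7, -251.7, 86.9]
tcp_rot: [3.14, -0.002, 1.045]
contact_force: [0.3, 5.2, 0.9]
grip_width: 0.6
```

```bash
python3 - <<'E'
from h import *
import math
o=obs();p=o['tool_pos'];print(math.hypot(p[0]-SC[0],p[1]-SC[1]),math.atan2(p[1]-SC[1],p[0]-SC[0])-SC[2]+.6545)
plan([*o['tool_pos'],o['tcp_rot'][2]],[at(SC,v,13,p[2],134) for v in (.45,.36,.28,.2,.15,.1,.07,.04,.01,-.02)],mm=40)
E
```

```text
t 4.55 [ 627.7 -251.7   86.9] [ 3.140e+00 -2.000e-03  1.045e+00] F [0.3 5.2 0.9] w 0.6
135.50597932015023 0.7008551143038415
[[-10.4, -0.2, 0.0, 0, 0, 0.075], [-20.8, -0.4, 0.0, 0, 0, 0.149], [-32.9, -1.5, 0.0, 0, 0, 0.239], [-43.5, -3.5, 0.0, 0, 0, 0.319], [-53.9, -6.3, 0.0, 0, 0, 0.399]]
[[-6.7, 0.5, 0.0, 0, 0, 0.05], [-13.4, 0.6, 0.0, 0, 0, 0.1], [-17.5, 0.6, 0.0, 0, 0, 0.13], [-21.5, 0.4, 0.0, 0, 0, 0.16], [-25.5, 0.0, 0.0, 0, 0, 0.19]]
[[-4.0, 0.3, 0.0, 0, 0, 0.03], [-4.0, 0.3, 0.0, 0, 0, 0.03], [-4.0, 0.3, 0.0, 0, 0, 0.03], [-4.0, 0.3, 0.0, 0, 0, 0.03], [-4.0, 0.3, 0.0, 0, 0, 0.03]]
```

Call:
step_arm(
  deltas=[
    [-10,0,0,0,0,0.075],
    [-20.5,-0.5,0,0,0,0.149],
    [-32,-1.5,0,0,0,0.239],
    [-43,-3.5,0,0,0,0.319],
    [-53.5,-6,0,0,0,0.399],
  ],
)

```text
time: 4.97
tool_pos: [596.0, -295.2, 86.9]
tcp_rot: [3.14, -0.003, 0.644]
contact_force: [1.7, 6.0, -0.3]
grip_width: 0.3
```

Call:
step_arm(
  deltas=[
    [-4,0.3,0,0,0,0.03],
    [-8,0.5,0,0,0,0.06],
    [-11,0.5,0,0,0,0.08],
    [-13,0.5,0,0,0,0.1],
    [-13,0.5,0,0,0,0.1],
  ],
)

```text
time: 5.38
tool_pos: [585.9, -304.1, 85.8]
tcp_rot: [3.139, -0.001, 0.548]
contact_force: [3.8, 1.3, 1.7]
grip_width: 0.6
```

```bash
python3 - <<'E'
from h import *
import math
o=obs();p=o['tool_pos'];print(math.hypot(p[0]-SC[0],p[1]-SC[1]),math.atan2(p[1]-SC[1],p[0]-SC[0])-SC[2]+.6545-12/134)
E
```

```text
t 5.38 [ 585.9 -304.1   85.8] [ 3.139e+00 -1.000e-03  5.480e-01] F [3.8 1.3 1.7] w 0.6
135.5261487597531 0.11103358728429051
```

Creep in small steps until the force rises at the stop.

Call:
step_arm(
  deltas=[
    [-3,0,0,0,0,0.02],
    [-5,0.3,0,0,0,0.04],
    [-7,0.3,0,0,0,0.05],
    [-8,0.3,0,0,0,0.06],
    [-8,0.3,0,0,0,0.06],
  ],
)

```text
time: 5.8
tool_pos: [578.4, -308.1, 84.7]
tcp_rot: [3.141, 0.0, 0.488]
contact_force: [5.0, -0.0, 2.0]
grip_width: 0.6
```

Call:
step_arm(
  deltas=[
    [-1.5,0,0,0,0,0.01],
    [-3,0,0,0,0,0.02],
    [-4,0,0,0,0,0.03],
    [-4,0,0,0,0,0.03],
    [-4,0,0,0,0,0.03],
  ],
)

```text
time: 6.22
tool_pos: [574.8, -309.7, 84.6]
tcp_rot: [-3.141, 0.0, 0.459]
contact_force: [4.6, -0.6, 1.1]
grip_width: 0.7
```

Call:
step_arm(
  deltas=[
    [-1.5,0,0,0,0,0.01],
    [-3,0,0,0,0,0.02],
    [-4,0,0,0,0,0.02],
    [-4,0,0,0,0,0.02],
    [-4,0,0,0,0,0.02],
  ],
)

```text
time: 6.63
tool_pos: [571.5, -311.4, 84.6]
tcp_rot: [3.141, -0.0, 0.438]
contact_force: [5.7, -0.3, -0.5]
grip_width: 0.5
```

```bash
python3 - <<'E'
from h import *
from plant import bot
import math
o=obs();p=o['tool_pos'];print(math.hypot(p[0]-SC[0],p[1]-SC[1]),math.atan2(p[1]-SC[1],p[0]-SC[0])-SC[2]+.6545-12/134)
E
```

```text
t 6.63 [ 571.5 -311.4   84.6] [ 3.141 -0.     0.438] F [ 5.7 -0.3 -0.5] w 0.5
133.64356374376945 -0.007700427175573024
```

Call:
step_arm(
  deltas=[
    [-1.5,0,0,0,0,0.01],
    [-3,0,0,0,0,0.02],
    [-3,0,0,0,0,0.02],
    [-3,0,0,0,0,0.02],
  ],
)

```text
time: 6.97
tool_pos: [570.3, -312.2, 84.8]
tcp_rot: [3.14, -0.003, 0.418]
contact_force: [9.9, 1.0, -2.3]
grip_width: 0.2
```

Call:
step_arm(
  deltas=[
    [-1.5,0,0,0,0,0],
    [-3,0,0,0,0,0],
    [-3,0,0,0,0,0],
    [-3,0,0,0,0,0],
  ],
)

```text
time: 7.3
tool_pos: [569.0, -312.8, 84.8]
tcp_rot: [3.139, -0.006, 0.418]
contact_force: [15.0, 3.5, -4.1]
grip_width: 0.3
```

Call:
step_arm(
  deltas=[
    [8,0,0,0,0,0],
    [20,0,0,0,0,0],
    [20,0,-35,0,0,0],
    [20,0,-75,0,0,0],
    [20,0,-110,0,0,0],
  ],
)

```text
time: 7.72
tool_pos: [582.8, -305.0, 195.0]
tcp_rot: [-3.138, 0.004, 0.419]
contact_force: [0.8, -1.2, 0.3]
grip_width: 0.4
```

```bash
python3 - <<'E'
from h import *
o=obs();plan([*o['tool_pos'],o['tcp_rot'][2]],[at(FC,0.0,-32,190)])
print('d');plan(at(FC,0.0,-32,190),[at(FC,0.0,-32,84,134)])
print('push');plan(at(FC,0.0,-32,84,134),[at(FC,0,-14,84,134)]+[at(FC,v,-13,84,134) for v in np.arange(.08,.73,.08)],mm=9)
E
```

```text
t 7.72 [ 582.8 -305.   195. ] [-3.138  0.004  0.419] F [ 0.8 -1.2  0.3] w 0.4
[[15.1, -31.5, 0.4, 0, 0, -0.046], [30.2, -63.1, 0.8, 0, 0, -0.092], [45.4, -94.6, 1.3, 0, 0, -0.138], [60.5, -126.2, 1.7, 0, 0, -0.183], [75.6, -157.7, 2.1, 0, 0, -0.229]]
[[21.9, -27.3, 0.4, 0, 0, -0.046], [43.8, -54.6, 0.8, 0, 0, -0.092], [65.7, -81.9, 1.3, 0, 0, -0.138], [87.6, -109.1, 1.7, 0, 0, -0.183], [109.5, -136.4, 2.1, 0, 0, -0.229]]
[[27.5, -21.6, 0.4, 0, 0, -0.046], [55.1, -43.2, 0.8, 0, 0, -0.092], [55.1, -43.2, 0.8, 0, 0, -0.092], [55.1, -43.2, 0.8, 0, 0, -0.092], [55.1, -43.2, 0.8, 0, 0, -0.092]]
d
[[0.0, 0.7, 35.3, 0, 0, 0.0], [0.0, 1.3, 70.7, 0, 0, 0.0], [0.0, 2.0, 106.0, 0, 0, 0.0], [0.0, 2.0, 106.0, 0, 0, 0.0], [0.0, 2.0, 106.0, 0, 0, 0.0]]
push
[[6.0, 0.0, 0.0, 0, 0, 0.0], [12.0, 0.0, 0.0, 0, 0, 0.0], [18.0, 0.0, 0.0, 0, 0, 0.0], [23.9, 0.3, 0.0, 0, 0, -0.04], [29.8, 0.6, 0.0, 0, 0, -0.08]]
[[5.4, 0.3, 0.0, 0, 0, -0.04], [10.8, 0.6, 0.0, 0, 0, -0.08], [16.1, 0.5, 0.0, 0, 0, -0.12], [21.5, 0.4, 0.0, 0, 0, -0.16], [26.9, -0.2, 0.0, 0, 0, -0.2]]
[[5.4, 0.5, 0.0, 0, 0, -0.04], [10.7, 0.6, 0.0, 0, 0, -0.08], [16.1, 0.7, 0.0, 0, 0, -0.12], [21.5, 0.4, 0.0, 0, 0, -0.16], [26.9, 0.0, 0.0, 0, 0, -0.2]]
[[5.4, 0.3, 0.0, 0, 0, -0.04], [10.8, 0.6, 0.0, 0, 0, -0.08], [16.1, 0.5, 0.0, 0, 0, -0.12], [21.5, 0.4, 0.0, 0, 0, -0.16], [26.9, -0.2, 0.0, 0, 0, -0.2]]
[[5.4, 0.5, 0.0, 0, 0, -0.04], [5.4, 0.5, 0.0, 0, 0, -0.04], [5.4, 0.5, 0.0, 0, 0, -0.04], [5.4, 0.5, 0.0, 0, 0, -0.04], [5.4, 0.5, 0.0, 0, 0, -0.04]]
```

Call:
step_arm(
  deltas=[
    [15,-31.5,0,0,0,-0.046],
    [30,-63,1,0,0,-0.092],
    [45.5,-94.5,1,0,0,-0.138],
    [60.5,-126,2,0,0,-0.183],
    [75.5,-157.5,2,0,0,-0.229],
  ],
)

```text
time: 8.13
tool_pos: [587.2, -129.6, 191.8]
tcp_rot: [-3.138, 0.003, 0.649]
contact_force: [-0.1, -1.2, 0.4]
grip_width: 0.3
```

Call:
step_arm(
  deltas=[
    [22,-27.5,0,0,0,-0.046],
    [44,-54.5,1,0,0,-0.092],
    [65.5,-82,1,0,0,-0.138],
    [87.5,-109,2,0,0,-0.183],
    [109.5,-136.5,2,0,0,-0.229],
  ],
)

```text
time: 8.55
tool_pos: [592.3, 45.0, 189.8]
tcp_rot: [-3.139, 0.003, 0.879]
contact_force: [0.3, 0.4, 0.9]
grip_width: 0.4
```

Call:
step_arm(
  deltas=[
    [27.5,-21.5,0,0,0,-0.046],
    [55,-43,1,0,0,-0.092],
    [55,-43,1,0,0,-0.092],
    [55,-43,1,0,0,-0.092],
  ],
)

```text
time: 8.88
tool_pos: [594.7, 114.9, 188.7]
tcp_rot: [-3.139, 0.003, 0.972]
contact_force: [0.5, 0.4, -0.7]
grip_width: 0.4
```

```bash
python3 - <<'E'
from h import *
from plant import bot
o=obs();print(at(FC,0,-32,190))
p=bot.capture('top');cv2.imwrite('pics/top1.png',cv2.resize(p['color'][150:260,220:430,::-1],None,fx=3.8,fy=3.8,interpolation=cv2.INTER_CUBIC))
E
```

```text
t 8.88 [594.7 114.9 188.7] [-3.139e+00  3.000e-03  9.720e-01] F [ 0.5  0.4 -0.7] w 0.4
[594.52422452 114.62025383 190.           0.96929633]
```

View pics/top1.png

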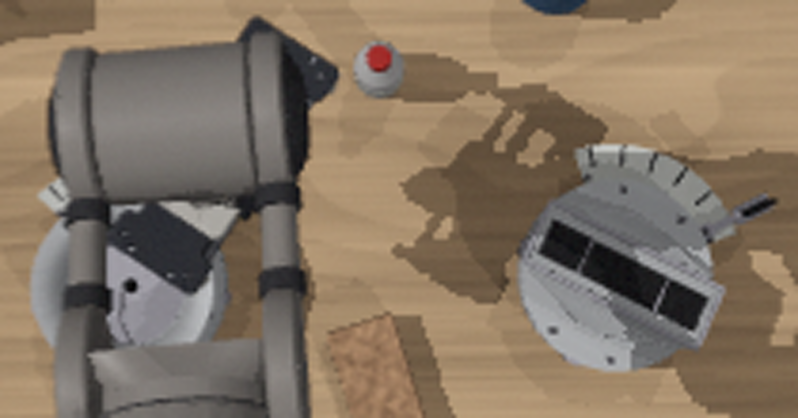

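The slot lever now lies over its long closed mark (bar around (715,232), tab at (757,207)), with five short marks free beside it. The glue bottle is clear of the gripper. Next is the funnel lever.

Call:
step_arm(
  deltas=[
    [0,0.5,35,0,0,0],
    [0,1.5,70,0,0,0],
    [0,2,104.5,0,0,0],
    [0,2,104.5,0,0,0],
    [0,2,104.5,0,0,0],
  ],
)

```text
time: 9.35
tool_pos: [596.6, 110.7, 83.9]
tcp_rot: [-3.138, 0.004, 0.967]
contact_force: [0.4, 1.0, 0.1]
grip_width: 0.7
```

Call:
step_arm(
  deltas=[
    [6,0,0,0,0,0],
    [12,0,0,0,0,0],
    [18,0,0,0,0,0],
    [24,0.3,0,0,0,-0.04],
    [30,0.5,0,0,0,-0.08],
  ],
)

```text
time: 9.77
tool_pos: [616.5, 136.8, 87.3]
tcp_rot: [3.139, -0.0, 1.051]
contact_force: [-1.0, -4.5, 3.2]
grip_width: 0.3
```

Call:
step_arm(
  deltas=[
    [5.5,0.3,0,0,0,-0.04],
    [11,0.5,0,0,0,-0.08],
    [16,0.5,0,0,0,-0.12],
    [21.5,0.5,0,0,0,-0.16],
    [27,0,0,0,0,-0.2],
  ],
)

```text
time: 10.18
tool_pos: [630.0, 160.2, 87.3]
tcp_rot: [3.138, 0.0, 1.251]
contact_force: [-1.9, -3.9, 2.1]
grip_width: 0.5
```

Call:
step_arm(
  deltas=[
    [5.5,0.5,0,0,0,-0.04],
    [11,0.5,0,0,0,-0.08],
    [16,0.5,0,0,0,-0.12],
    [21.5,0.5,0,0,0,-0.16],
    [27,0,0,0,0,-0.2],
  ],
)

```text
time: 10.6
tool_pos: [638.8, 185.8, 87.3]
tcp_rot: [3.138, 0.001, 1.451]
contact_force: [0.9, -3.1, 1.3]
grip_width: 0.7
```

```bash
python3 - <<'E'
from h import *
import math
o=obs();p=o['tool_pos'];print(math.hypot(p[0]-FC[0],p[1]-FC[1]),math.atan2(p[1]-FC[1],p[0]-FC[0])-FC[2]+.6545+12/134)
plan([*p,o['tcp_rot'][2]],[at(FC,v,-12.5,p[2],134) for v in (.55,.6,.65,.7,.73,.76,.785)],mm=40)
E
```

```text
t 10.6 [638.8 185.8  87.3] [3.138e+00 1.000e-03 1.451e+00] F [ 0.9 -3.1  1.3] w 0.7
138.30280657915526 0.47293270967493
[[10.3, -3.1, 0.0, 0, 0, -0.068], [17.0, -3.1, 0.0, 0, 0, -0.118], [23.7, -3.4, 0.0, 0, 0, -0.168], [30.4, -4.1, 0.0, 0, 0, -0.218], [34.4, -4.7, 0.0, 0, 0, -0.248]]
[[4.0, 0.3, 0.0, 0, 0, -0.03], [7.4, 0.5, 0.0, 0, 0, -0.055], [7.4, 0.5, 0.0, 0, 0, -0.055], [7.4, 0.5, 0.0, 0, 0, -0.055], [7.4, 0.5, 0.0, 0, 0, -0.055]]
```

Call:
step_arm(
  deltas=[
    [9,-2,0,0,0,-0.068],
    [16,-3,0,0,0,-0.118],
    [23,-3.5,0,0,0,-0.168],
    [30,-4,0,0,0,-0.218],
    [34,-4.5,0,0,0,-0.248],
  ],
)

```text
time: 11.02
tool_pos: [638.8, 220.7, 87.3]
tcp_rot: [3.137, 0.001, 1.7]
contact_force: [2.1, -3.4, 1.8]
grip_width: 0.2
```

Call:
step_arm(
  deltas=[
    [2,0,0,0,0,-0.015],
    [4,0,0,0,0,-0.03],
    [4,0,0,0,0,-0.03],
  ],
)

```text
time: 11.27
tool_pos: [636.8, 224.4, 86.0]
tcp_rot: [3.14, 0.0, 1.727]
contact_force: [2.7, -1.6, 1.5]
grip_width: 0.6
```

```bash
python3 - <<'E'
from h import *
import math
o=obs();p=o['tool_pos'];print(math.hypot(p[0]-FC[0],p[1]-FC[1]),math.atan2(p[1]-FC[1],p[0]-FC[0])-FC[2]+.6545+12/134)
from plant import bot
p=bot.capture('side');cv2.imwrite('pics/s1.png',cv2.resize(p['color'][200:320,250:390,::-1],None,fx=5,fy=5,interpolation=cv2.INTER_CUBIC))
E
```

```text
t 11.27 [636.8 224.4  86. ] [3.14  0.    1.727] F [ 2.7 -1.6  1.5] w 0.6
133.32644474440755 0.7560579066148515
```

View pics/s1.png

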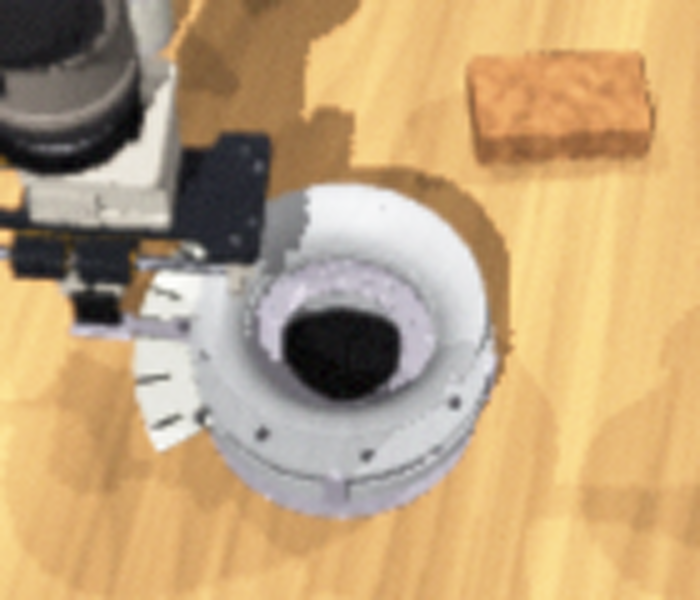

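Call:
step_arm(
  deltas=[
    [2,0,0,0,0,-0.015],
    [2,0,0,0,0,-0.015],
    [-15,0,0,0,0,-0.015],
    [-25,0,0,0,0,-0.015],
    [-25,0,-35,0,0,-0.015],
  ],
)

```text
time: 11.73
tool_pos: [636.2, 196.8, 112.7]
tcp_rot: [-3.126, 0.0, 1.74]
contact_force: [-1.0, -0.3, 0.1]
grip_width: 0.5
```

Call:
step_arm(
  deltas=[
    [0,0,-35,0,0,0],
    [0,0,-70,0,0,0],
    [-30,0,-70,0,0,0],
    [-65,0,-70,0,0,0],
    [-100,0,-70,0,0,0],
  ],
)

```text
time: 12.15
tool_pos: [657.0, 100.8, 190.7]
tcp_rot: [3.141, -0.001, 1.744]
contact_force: [0.3, -0.3, 0.1]
grip_width: 0.8
```

Call:
step_arm(
  deltas=[
    [-35,0,0,0,0,0],
    [-70,0,0,0,0,0],
    [-105,0,0,0,0,0],
    [-140,0,0,0,0,0],
    [-140,0,0,0,0,0],
  ],
)

```text
time: 12.57
tool_pos: [681.3, -43.9, 189.4]
tcp_rot: [-3.14, 0.001, 1.735]
contact_force: [0.1, -0.0, -0.5]
grip_width: 0.6
```

```bash
python3 - <<'E'
from h import *
from plant import bot
obs()
T=bot.capture('top');S=bot.capture('side')
def mk(p,x0,y0,w,h,s):
    im=cv2.resize(p['color'][y0:y0+h,x0:x0+w,::-1],None,fx=s,fy=s,interpolation=cv2.INTER_CUBIC)
    for v,c in((.725,(0,0,255)),(.785,(0,255,0)),(.845,(255,0,0))):
        X=proj(p,[P(FC,FC[2]-.6545+v,r,z) for r,z in((148,52),(160,52))])
        a,b=[tuple(int(t) for t in ((q-[x0,y0]+.5)*s-.5)) for q in X]
        cv2.line(im,a,b,c,1)
    return im
a=mk(T,220,160,90,70,8);cv2.imwrite('pics/t2.png',a)
b=mk(S,250,200,90,100,6);cv2.imwrite('pics/s2.png',b)
E
```

```text
t 12.57 [681.3 -43.9 189.4] [-3.140e+00  1.000e-03  1.735e+00] F [ 0.1 -0.  -0.5] w 0.6
```

View pics/t2.png

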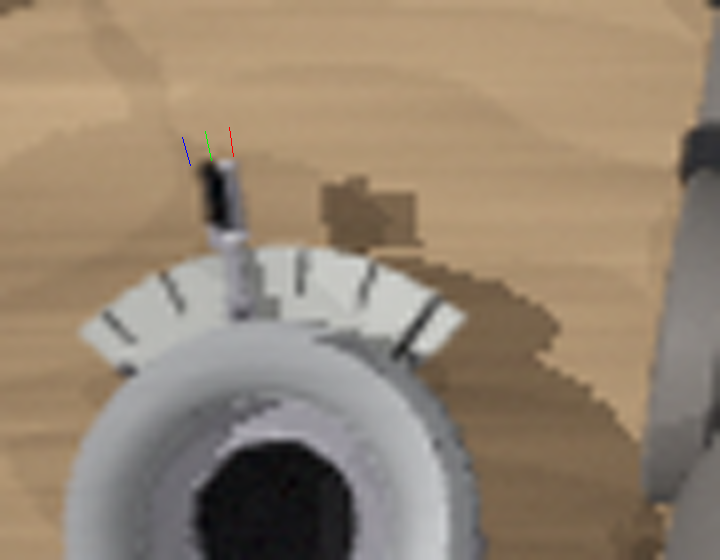

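View pics/s2.png

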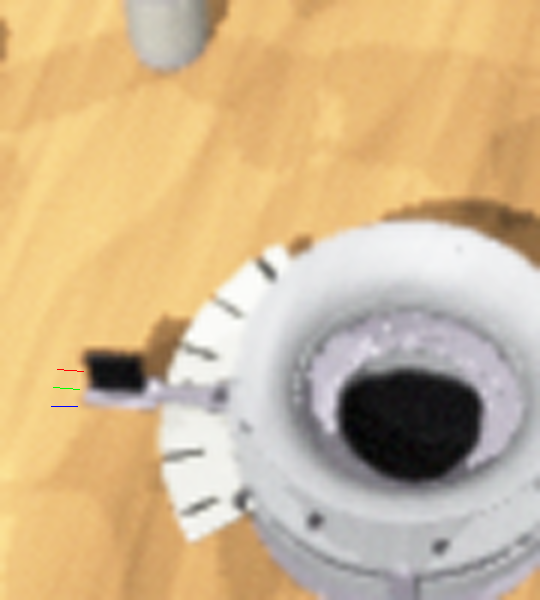

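Only mark 3 is covered by the bar; the long mark and shorts 1, 2, 4 and 5 are all visible. The bar end at about (220,165) lies between the red (0.725) and green (0.785) guides. I'll refine this with a fit.

```bash
python3 - <<'E'
from h import *
from plant import bot
T=bot.capture('top');S=bot.capture('side')
tc=lambda q:uncrop([q],8,220,160)[0]; sc=lambda q:uncrop([q],6,250,200)[0]
def run(obs,lab):
    def f(q): return np.concatenate([proj(c,P(q,q[2]-.6545+(q[3] if v is None else v*M),r,z))[0]-px for c,px,v,r,z in obs])
    s=least_squares(f,[503.8,215.7,.053,.76],loss='soft_l1');print(lab,s.x.round(3),f(s.x).round(1))
A=[(T,tc(p),v,r,44) for p,v,r in[((418,324),0,95),((368,283),1,101),((301,272),2,101),((174,291),4,101),((119,325),5,101)]]
A+=[(T,tc((219,165)),None,147,52),(T,tc((239,285)),None,98,52)]
B=[(S,sc(p),v,101,44) for p,v in[((228,307),1),((200,352),2),((183,456),4),((199,505),5)]]
B+=[(S,sc((116,372)),None,132,67),(S,sc((190,393)),None,101,52)]
run(A,'top');run(A+B,'both')
E
```

```text
top [5.04102e+02 2.17851e+02 2.90000e-02 7.76000e-01] [-0.3  0.3 -0.2  0.2  0.2 -0.1  0.3  0.3  0.3  0.5 -0.1 -0.6 -0.1 -0.7]
both [5.03461e+02 2.17865e+02 2.70000e-02 7.80000e-01] [-0.3  0.5 -0.2  0.4  0.3  0.1  0.3  0.5  0.3  0.6 -0.2 -0.4 -0.2 -0.5
 -0.   0.3 -0.1  0.1  0.3 -0.3  0.2  0.  -0.6 -0.3 -1.1 -0.1]
```

```bash
python3 -c "
from h import *
from plant import bot
obs();bot.close_job()"
```

```text
t 12.77 [680.8 -36.  189.8] [-3.141e+00 -1.000e-03  1.742e+00] F [ 0.6 -0.2 -0.3] w 0.6
the job is handed in; nothing more can be done
```

Both levers are set and the job was handed in at 12.8 s, with the arm clear of everything. No verdict came back.

- **Slot inlet:** I pushed its lever clockwise with the closed fingertips until the force rose to about 15 N at the closed stop. The top picture taken afterwards shows its bar lying over the long mark.
- **Funnel inlet:** I pushed its lever counter-clockwise with 3 to 5 N. The last fit, from the marks and the bar, gives 0.776 rad from the top camera alone and 0.780 from both cameras. The target is 0.785, with 0.725 to 0.845 allowed.
- **Where the checks disagreed:** an overlay drawn from the first pose estimate read about 0.76 for the funnel lever, also within the band. The refit moved that inlet's centre by about 2 mm and its yaw by about 0.025 rad.
- **Bystanders:** the highest force reading was the 15 N push at the slot stop, and none appeared outside the lever pushes. The glue bottle and sanding block showed no visible shift in the pictures. I did not measure the bystanders' final positions separately.

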